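Weigh the seasoning tins and set them round the cans

TASK

Zero the empty kitchen scale with a gentle press on its touch key, stand all the low seasoning tins that are there (three or four of round, flat, square and oblong) upright on its plate together, and press the key again to store their total weight. Then stand each upright on the worktop at its own place by the two food cans: the oblong tin midway between the cans and in line with them, the round tin on that line to the right of the right can, the square tin straight in front of the right can (robot's side, square to the line of the cans), and the flat tin straight in front of the left can, these three each with a gap of 3 cm to their can. Leave the cans and the small things lying about where they are.

Things in the scene. Friction and masses are not known exactly. Their poses are not given: they have to be found in the camera images.
- scale: slim white kitchen scale, fixed to the worktop, 165 (x) x 250 (y) x 16 mm high, broadside to the robot. Origin under its centre; its own -x is the edge towards the robot, +y its left end. Weighing plate on the left, display and touch key at the right end.
- plate (a point): centre of the top of the scale's steel weighing plate, 157 (x) x 180 (y) mm, 16 mm above the worktop and 3 mm proud of the white body; axes as the scale's.
- scale_key: the scale's only key: a round flat grey membrane touch key, 32 mm across, at the right end of the scale, nearer the robot than the display. It gives by 1.5 mm at most (about 8 N), so go by force; it registers when pressed from above by the fingers with more than 3 N for 0.2 s (6 to 15 N is a good press; over 50 N would break it). Origin at the centre of its underside.
- key_top (a point): centre of the touch key's upper face, 16 mm above the worktop; 119 mm to the right of the plate's centre and 30 mm nearer the robot.
- can_left: upright food can, 58 mm across, 72 mm high, 0.4 kg, the left of two that stand side by side across the worktop, 170 mm from centre to centre. Origin at the centre of its underside; its +y axis points along the line of the two cans to the left, -x at right angles to that line towards the robot.
- can_right: upright food can of the same size, the right of the two; it stands at y = -170 mm in can_left's frame. Origin and axes as can_left.
- round_tin: low round lidded seasoning tin, bare metal, 44 mm across, 30 mm high, about 0.12 kg. Origin at the centre of its underside, z up. May be absent.
- flat_tin: wider and flatter round lidded tin, bare metal, 54 mm across, 22 mm high, about 0.14 kg. Origin at the centre of its underside, z up. May be absent.
- square_tin: low square lidded tin, bare metal, 42 x 42 mm, 30 mm high, about 0.13 kg. Origin at the centre of its underside, z up. May be absent.
- oblong_tin: low oblong lidded tin, bare metal, 40 (x) x 56 (y) mm, 26 mm high, about 0.14 kg. Origin at the centre of its underside, z up. May be absent.
- tea_light: bystander: tea light in a metal cup, 38 mm across, 17 mm high, left of the scale.
- peg: bystander: wooden clothes peg lying flat, 72 x 15 x 12 mm, to the left of the work.
- pen: bystander: pen lying flat, 145 x 12 x 9 mm, at the front of the worktop, to the right.
Not all that is in view belongs to the job. Leave any orange look-alike of the flat_tin alone.

How it is judged:
By the outcome, as a careful person would: the job done as asked, in the order asked, and still so for the second after the job is handed in, with the robot touching nothing.
Of round_tin, flat_tin, square_tin, oblong_tin only 3 to 4 are there at a start; the rules pass over those that are not, and their reading is None.
At some moment in a run one of flat_tin, oblong_tin may be knocked a few centimetres aside while the robot is not near it.
It also fails if it takes over 210 s, if anything falls off the work surface, if the arm or the gripper's body presses on something with over 40 N, if the wrist force passes 120 N, or if a joint passes its speed limit or range.

ROBOT

A 6-joint arm with a two-finger parallel gripper is mounted at the origin on a cart in front of the work surface, level with it; the furniture and walls round the work are solid. World frame = base frame: x ahead of the robot, y to its left, z up, the work surface at z = 0. Lengths are in m, angles in rad, forces in N, time in s.
With the tool pointing down it reaches from about 0.4 to 0.925 m from the base axis. Payload 12.5 kg.
Tool frame: the origin (TCP) lies on the centre line of the jaws, within the pads' length; the fingertips stand 17 mm ahead of it and the grasp point (between the pads) lies 2 mm behind it; z points along the fingers, y is the line along which they close (so a half turn about z gives the same grasp; the last joint's range is limited). The gripper opens to 95 mm and grips with 3 to 60 N. Pads are 20 mm wide; open, the fingers measure 119 mm over their backs; the gripper's body (75 mm by 180 mm) begins 59 mm behind the grasp point.
Start: joints at [-1.236, 0.491, 1.559, -0, 1.092, -0.106], TCP at [0.267, -0.565, 0.232] pointing down, gripper open.
Joint ranges: [-3.1, 3.1], [-0.84, 2.19], [0.05, 2.79], [-1.13, 4.28], [0.06, 2.93], [-2.69, 2.69]. Speed limits (rad/s): [2.22, 2.22, 2.79, 3.14, 3.14, 3.14].

INTERFACE

Orientations are given as [roll, pitch, yaw] about the fixed x, y, z axes, in that order (R = Rz(yaw) Ry(pitch) Rx(roll)).
In Python, from plant import robot, vision, models gives the robot as it stands.
- The arm moves only by the shell command python3 -m inch 'ROWS' [FORCE]. ROWS is a JSON object of lists of equal length, an entry for each row: "delta_rot": the turn, a rotation vector about the tool's x, y, z in degrees, a list of three; "dp": the shift along the tool's x, y, z in mm, a list of three; "fingers": the opening, from 0 (shut) to 1 (fully open). A call has 1 to 12 rows; each row shifts and turns the commanded pose from where the row before left it, along the tool's axes as they then stand; what a row does not reach is not made up. A row lasts 1/10 s, in which the tool goes at most 50 mm and 8.59 degrees, less where a joint would pass 70% of its speed; a pose out of reach is approached as far as the arm can. A call with a gripper value outside its range is refused whole. The fingers move at their own pace and stop on an object; FORCE is the grip in N (left out, the last holds). Time passes only in rows, so rows that do not move let the fingers close. It gives the time, the measured TCP pose, the force, the opening and the grip force at its end, in the units of the state.
- robot.get_obs(): the state, without advancing time (a new reading comes with each control period).
- vision.get_image(name): name is "side" or "top"; returns a dict with "color" (480x640x3 uint8, red, green, blue), "camera_matrix" (3x3 intrinsics, pixels), "R" (3x3) and "t" (3): a world point X has camera coordinates R X + t. Camera axes: x right, y down, z forward; pixel columns grow to the right and rows downward; lengths in m; the calibration is good to about 2 mm. A picture is of the moment at which its call begins. There is no depth.
- robot.job_done(): hands the job in; it is judged then, once.
Trained networks look in the newest picture that a camera, given by its name, has taken for a name from the list of things; names that differ only in an ending like _2 or _b are one class to them, and where a whole thing is asked for, a point or a joint stands for the part that bears it (a point fixed in the world has none). Each returns a list of dicts, best first, with "conf" (0 to 1); they miss things now and then, are a little off and sometimes report something else, mostly with a low value. They report only what shows in the picture. A call takes as long as a camera call. They do not tell look-alikes from the thing itself.
- models.look_for(target, camera): "location" ([column, row] in pixels, amid what is visible of it).
- models.regions_of(target, camera): "pixels" (480x640 bool, what is visible of it) and "location" ([column, row] in pixels, amid what is visible of it).
The state is a dict: "time_s": time; "joint_positions": joint angles; "qvel": joint speeds; "joint_torque": joint torques, N m; "tcp_pos": TCP position; "tcp_rot": TCP orientation; "ft_force": force on the tool from outside, world axes, zero at the start; "torque": the same for the moment, N m; "finger_gap": finger opening in m; "grip_force": force on a finger pad.
Only numpy, scipy, OpenCV 4.12 (cv2) and the standard library are available. Lean on these libraries where they do the work, as an engineer would, in place of code of your own. Each camera call takes 0.05 s, during which the arm holds its last target. There are 200 camera calls.

## Working session

There is one attempt and no reset: what is moved stays moved. The work goes in short steps, Python scripts to look and compute and a shell command to move; the robot and the scene stay as the last step left them, time stands still between calls to the robot, and variables do not carry over. Pictures are saved under pics/ and viewed, at most 14 in all, crops included, and the job is handed in when it is done.

```bash
ls; mkdir -p pics; python3 - <<'E'
from plant import robot, vision, models
import cv2
print(robot.get_obs())
for c in("top","side"):
    im=vision.get_image(c); cv2.imwrite(f"pics/{c}0.png",im["color"][:,:,::-1]); print(c,im["camera_matrix"],im["R"],im["t"])
E
```

```text
pics
{'time_s': 0.0, 'joint_positions': array([-1.23558199e+00,  4.91542853e-01,  1.55946155e+00, -2.79852764e-05,
        1.09170078e+00, -1.05602471e-01]), 'qvel': array([-0.001287  ,  0.00085884, -0.00208248, -0.00116617,  0.001145  ,
        0.00100164]), 'joint_torque': array([ 2.61375571e-03, -6.12630272e+01, -2.58184236e+01,  6.93884608e-02,
        4.81595763e-02, -3.13860596e-05]), 'tcp_pos': array([ 0.26661047, -0.56502512,  0.23106795]), 'tcp_rot': array([-3.14048371e+00, -9.25851695e-05,  4.40829672e-01]), 'ft_force': array([-0.3879691 ,  0.60810625,  0.47803057]), 'torque': array([ 0.02257181,  0.0036117 , -0.05262878]), 'grip_force': 0.0, 'finger_gap': 0.09542422069719829}
top [[457.08018783   0.         319.83029123]
 [  0.         457.08018783 239.41453076]
 [  0.           0.           1.        ]] [[ 0.14470181 -0.9894686  -0.00364475]
 [-0.96749709 -0.14071468 -0.21011608]
 [ 0.20739039  0.03393046 -0.97766965]] [-0.0385501   0.59372881  0.79028289]
side [[460.77568378   0.         319.54628139]
 [  0.         460.77568378 239.07247901]
 [  0.           0.           1.        ]] [[ 0.93540112  0.35355322 -0.00498628]
 [ 0.21102417 -0.56951398 -0.79443227]
 [-0.28371385  0.74206061 -0.60733229]] [-0.54011997 -0.08283829  1.30466393]
```

View pics/top0.png

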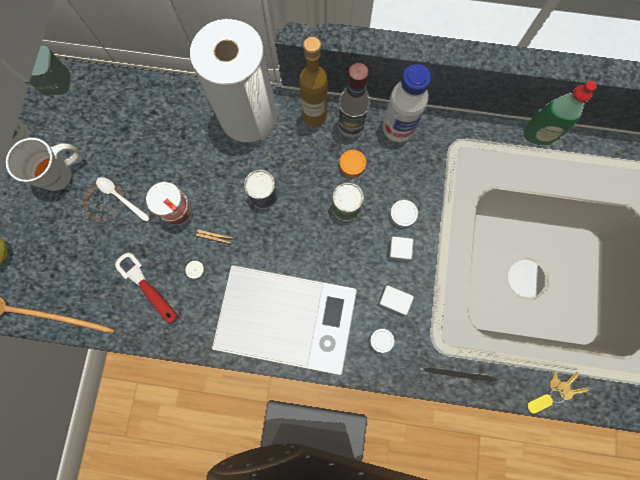

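View pics/side0.png

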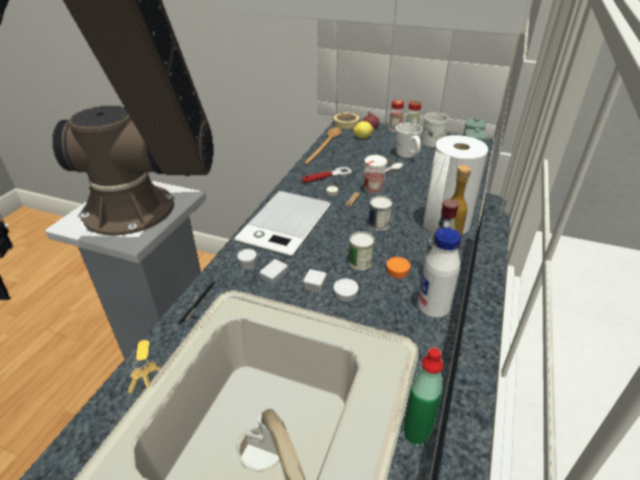

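The top view shows the scale with its centre near (285,318) and the key at (327,344). The cans are at (260,188) and (348,200). All four tins are present: flat (404,213), square (401,248), oblong (396,300) and round (382,341). The orange look-alike is at (352,163). The side view agrees.

```bash
cat > h.py <<'E'
import numpy as np, cv2, sys
from scipy.optimize import minimize
from scipy.spatial.transform import Rotation as Ro
from plant import robot, vision, models
D={'round_tin':(.044,.044,.030,1),'flat_tin':(.054,.054,.022,1),'square_tin':(.042,.042,.030,0),'oblong_tin':(.040,.056,.026,0),
 'can_left':(.058,.058,.072,1),'can_right':(.058,.058,.072,1),'scale':(.165,.250,.016,0)}
def cams(names=("top","side")): return {c:vision.get_image(c) for c in names}
def proj(im,P):
    q=(im["R"]@np.asarray(P,float).T).T+im["t"]; q=q@im["camera_matrix"].T; return q[:,:2]/q[:,2:]
def back(im,uv,z):
    d=im["R"].T@np.linalg.solve(im["camera_matrix"],[uv[0],uv[1],1.]); o=-im["R"].T@im["t"]; return o+d*(z-o[2])/d[2]
def solid(n,x,y,yaw,z0=0):
    a,b,h,r=D[n]
    if r: t=np.linspace(0,2*np.pi,40); p=np.c_[a/2*np.cos(t),a/2*np.sin(t)]
    else: p=np.array([[1,1],[1,-1],[-1,-1],[-1,1]])*[a/2,b/2]
    c,s=np.cos(yaw),np.sin(yaw); p=p@np.array([[c,s],[-s,c]])+[x,y]
    return np.r_[np.c_[p,np.full(len(p),z0)],np.c_[p,np.full(len(p),z0+h)]]
S=4
def fit(n,masks,ims,z0=0,guess=None):
    """masks {cam:bool}; fits x,y,yaw by silhouette IoU"""
    up={c:cv2.resize(m.astype(np.uint8),None,fx=S,fy=S,interpolation=cv2.INTER_LINEAR) for c,m in masks.items()}
    box={}
    for c,m in masks.items():
        v,u=np.nonzero(m); box[c]=(max(u.min()-12,0)*S,max(v.min()-12,0)*S,(u.max()+12)*S,(v.max()+12)*S)
    def cost(p):
        e=0
        for c in up:
            x0,y0,x1,y1=box[c]; M=up[c][y0:y1,x0:x1]
            q=(proj(ims[c],solid(n,p[0],p[1],p[2],z0))+.5)*S-.5-[x0,y0]
            h=cv2.convexHull(np.round(q*16).astype(np.int32)); A=np.zeros(M.shape,np.uint8); cv2.fillConvexPoly(A,h,1,shift=4)
            e+=1-(A&M).sum()/max(1,(A|M).sum())
        return e/len(up)
    if guess is None:
        c='top' if 'top' in masks else list(masks)[0]; v,u=np.nonzero(masks[c]); g=back(ims[c],(u.mean(),v.mean()),z0+D[n][2]/2)
    else: g=guess
    yaws=[0] if D[n][3] else np.radians([-15,0,15,30,45,60,75,90,105,120,135,150])
    if n=='scale': yaws=np.radians([-15,-5,5,15])
    best=None
    y0=min(yaws,key=lambda w:cost([g[0],g[1],w]))
    s0=np.array([[0,0,0],[.006,0,.05],[0,.006,-.1],[-.004,-.004,.12]])
    r=minimize(cost,[g[0],g[1],y0],method='Nelder-Mead',options=dict(initial_simplex=np.array([g[0],g[1],y0])+s0,xatol=1e-4,fatol=1e-4,maxiter=200))
    return r.x,1-r.fun
def find(names,z0=0,cn=("top","side"),near=None,rad=.05,k=4):
    ims=cams(cn); out={}
    for n in names:
        for c in cn:
          for d in models.regions_of(n,c)[:k]:
            m=d["pixels"]
            if m.sum()<20: continue
            x,i=fit(n,{c:m},{c:ims[c]},z0)
            print(n,c,'conf %.2f'%d["conf"],'px',np.round(d["location"]),'xy mm',np.round(x[:2]*1e3,1),'yaw %.1f'%np.degrees(x[2]),'iou %.2f'%i)
def pose():
    o=robot.get_obs(); print('t %.2f'%o["time_s"],'tcp',np.round(o["tcp_pos"]*1e3,1),'rpy',np.round(np.degrees(o["tcp_rot"]),1),'F',np.round(o["ft_force"],1),'gap %.1f'%(o["finger_gap"]*1e3)); return o
def to(x,y,z,yaw=None):
    "mm, deg: print tool-frame shift after turning first"
    o=pose(); R=Ro.from_euler('xyz',o["tcp_rot"]); d=np.array([x,y,z])-o["tcp_pos"]*1e3
    print('dp now-frame',np.round(R.inv().apply(d),1))
    if yaw is not None:
        ws=[]
        for k in range(-1,3):
            w=(yaw+180*k-np.degrees(o["tcp_rot"][2])+180)%360-180; ws.append(w)
        w=min(ws,key=abs); print('turn about tool z',round(-w,1),'dp after turn',np.round((Ro.from_euler('z',w,degrees=True)*R).inv().apply(d),1))
E
python3 - <<'E'
from h import *
find(list(D))
ims=cams()
for n in("scale_key","tea_light","peg"):
    for d in models.look_for(n,"top")[:2]: print(n,d, back(ims["top"],d["location"],.016)*1e3)
E
```

```text
round_tin top conf 0.67 px [382. 339.] xy mm [427.6 -93.2] yaw 0.7 iou 0.91
round_tin top conf 0.54 px [348. 201.] xy mm [696.9  12.2] yaw -5.2 iou 0.49
round_tin side conf 0.60 px [248. 260.] xy mm [425.9 -92.9] yaw -1.6 iou 0.81
flat_tin top conf 0.74 px [350. 164.] xy mm [773.1   8. ] yaw 0.9 iou 0.92
flat_tin top conf 0.56 px [403. 213.] xy mm [ 681.2 -108. ] yaw -0.5 iou 0.91
flat_tin side conf 0.61 px [399. 267.] xy mm [771.3   7.8] yaw 0.6 iou 0.88
flat_tin side conf 0.60 px [345. 290.] xy mm [ 679.2 -106.7] yaw -0.5 iou 0.89
square_tin top conf 0.60 px [211. 238.] xy mm [578.8 263. ] yaw 57.8 iou 0.30
square_tin top conf 0.57 px [401. 247.] xy mm [ 607.8 -109.2] yaw -0.1 iou 0.87
square_tin side conf 0.95 px [316. 279.] xy mm [ 607.  -109.7] yaw 9.3 iou 0.89
oblong_tin top conf 0.61 px [399. 301.] xy mm [ 507.1 -110.5] yaw -15.6 iou 0.86
oblong_tin top conf 0.20 px [214. 238.] xy mm [578.9 259. ] yaw 149.5 iou 0.31
oblong_tin side conf 0.68 px [248. 259.] xy mm [424.9 -90.8] yaw 29.4 iou 0.76
oblong_tin side conf 0.58 px [271. 270.] xy mm [ 504.2 -110.3] yaw -0.5 iou 0.83
can_left top conf 0.82 px [262. 188.] xy mm [681.  177.4] yaw 1.2 iou 0.93
can_left side conf 0.58 px [380. 212.] xy mm [680.4 175.6] yaw 2.1 iou 0.94
can_right top conf 0.89 px [347. 200.] xy mm [681.    7.7] yaw 0.5 iou 0.89
can_right side conf 0.64 px [364. 250.] xy mm [679.7   7.7] yaw 0.6 iou 0.94
scale top conf 0.76 px [284. 317.] xy mm [441.9  92.6] yaw -2.3 iou 0.98
scale side conf 0.82 px [284. 222.] xy mm [438.6  97.2] yaw -2.4 iou 0.91
scale_key {'location': [327.9, 344.5], 'conf': 0.72} [405.38613843   4.94025     16.        ]
tea_light {'location': [196.9, 267.7], 'conf': 0.56} [512.81383017 278.00159216  16.        ]
peg {'location': [382.4, 338.1], 'conf': 0.28} [431.8785039  -94.97529237  16.        ]
```

All four tins are present, and both cameras agree to about 2 mm. First I turn the tool to yaw 0 and travel towards the key.

```bash
python3 -m inch '{"delta_rot":[[0,0,5.06],[0,0,5.06],[0,0,5.06],[0,0,5.06],[0,0,5.06]],"dp":[[0,0,0],[0,0,0],[0,0,0],[0,0,0],[0,0,0]],"fingers":[0,0,0,0,0]}' 20
python3 -m inch '{"delta_rot":[[0,0,0],[0,0,0],[0,0,0],[0,0,0],[0,0,0],[0,0,0],[0,0,0],[0,0,0],[0,0,0],[0,0,0],[0,0,0],[0,0,0]],"dp":[[15,-38,0],[15,-38,0],[15,-38,0],[15,-38,0],[15,-38,0],[15,-38,0],[15,-38,0],[15,-38,0],[15,-38,0],[15,-38,0],[15,-38,0],[15,-38,0]],"fingers":[0,0,0,0,0,0,0,0,0,0,0,0]}'
python3 - <<'E'
from h import *
to(405,5,60,0)
E
```

```text
time_s: 1.65
tcp_pos: [0.2667, -0.5653, 0.2317]
tcp_rot: [3.141, -0.0, -0.004]
ft_force: [-0.6, 0.5, -0.4]
finger_gap: 0.0608
grip_force: 0.0
time_s: 2.85
tcp_pos: [0.4475, -0.1078, 0.2319]
tcp_rot: [3.141, -0.001, -0.001]
ft_force: [0.0, -1.0, 0.3]
finger_gap: 0.0005
grip_force: 0.0
t 2.85 tcp [ 447.5 -107.8  231.9] rpy [180.  -0.  -0.] F [ 0.  -1.   0.3] gap 0.5
dp now-frame [ -42.7 -112.8  171.8]
turn about tool z -0.0 dp after turn [ -42.6 -112.9  171.8]
```

```bash
python3 -m inch '{"delta_rot":[[0,0,0],[0,0,0],[0,0,0],[0,0,0],[0,0,0],[0,0,0],[0,0,0],[0,0,0],[0,0,0]],"dp":[[-8,-22,0],[-8,-22,20],[-8,-22,25],[-8,-22,25],[-8,-22,25],[0,-2,25],[0,0,25],[0,0,25],[0,0,15]],"fingers":[0,0,0,0,0,0,0,0,0]}'
python3 -m inch '{"delta_rot":[[0,0,0],[0,0,0],[0,0,0],[0,0,0],[0,0,0]],"dp":[[0,0,4],[0,0,4],[0,0,0],[0,0,1],[0,0,0]],"fingers":[0,0,0,0,0]}'
```

```text
time_s: 3.75
tcp_pos: [0.407, 0.0027, 0.0453]
tcp_rot: [-3.142, 0.001, -0.001]
ft_force: [-0.1, 1.2, -0.0]
finger_gap: 0.0005
grip_force: 0.0
time_s: 4.25
tcp_pos: [0.4074, 0.0026, 0.0381]
tcp_rot: [3.141, -0.001, -0.001]
ft_force: [0.0, -0.3, -0.2]
finger_gap: 0.0003
grip_force: 0.0
```

```bash
python3 - <<'E'
from h import *
to(405,5,33,0)
im=vision.get_image("top"); cv2.imwrite("pics/key.png",cv2.resize(im["color"][220:420,200:460,::-1],None,fx=3,fy=3))
E
```

```text
t 4.25 tcp [407.4   2.6  38.1] rpy [ 1.8e+02 -1.0e-01 -0.0e+00] F [ 0.  -0.3 -0.2] gap 0.3
dp now-frame [-2.4 -2.4  5.1]
turn about tool z -0.0 dp after turn [-2.4 -2.4  5.1]
```

```bash
python3 -m inch '{"delta_rot":[[0,0,0],[0,0,0],[0,0,0]],"dp":[[-1,-2,2],[0,0,2],[0,0,0]],"fingers":[0,0,0]}'
python3 -m inch '{"delta_rot":[[0,0,0],[0,0,0]],"dp":[[0,0,1],[0,0,0]],"fingers":[0,0]}'
python3 -m inch '{"delta_rot":[[0,0,0],[0,0,0]],"dp":[[0,0,0.7],[0,0,0]],"fingers":[0,0]}'
```

```text
time_s: 4.6
tcp_pos: [0.406, 0.0047, 0.0334]
tcp_rot: [3.142, 0.0, -0.001]
ft_force: [-0.6, -0.2, 0.4]
finger_gap: 0.0002
grip_force: 0.0
time_s: 4.8
tcp_pos: [0.4061, 0.0046, 0.0326]
tcp_rot: [3.142, 0.0, -0.001]
ft_force: [-1.4, 0.2, 2.7]
finger_gap: 0.0005
grip_force: 1.6
time_s: 5.0
tcp_pos: [0.4061, 0.0047, 0.032]
tcp_rot: [3.142, -0.0, -0.001]
ft_force: [-0.7, 1.6, 6.2]
finger_gap: 0.0004
grip_force: 3.1
```

```bash
python3 -m inch '{"delta_rot":[[0,0,0],[0,0,0],[0,0,0],[0,0,0],[0,0,0]],"dp":[[0,0,0.6],[0,0,0],[0,0,0],[0,0,0],[0,0,0]],"fingers":[0,0,0,0,0]}'
python3 -m inch '{"delta_rot":[[0,0,0],[0,0,0],[0,0,0],[0,0,0],[0,0,0],[0,0,0]],"dp":[[0,0,-4],[0,0,-20],[0,0,-30],[0,0,-30],[0,20,-30],[0,0,0]],"fingers":[0,0,0,1,1,1]}'
python3 - <<'E'
from h import *
find(["round_tin","oblong_tin"])
im=vision.get_image("top"); cv2.imwrite("pics/key2.png",cv2.resize(im["color"][220:400,200:460,::-1],None,fx=3,fy=3))
E
```

```text
time_s: 5.5
tcp_pos: [0.4061, 0.0046, 0.0317]
tcp_rot: [3.141, -0.0, -0.001]
ft_force: [-2.7, 1.7, 13.3]
finger_gap: 0.0003
grip_force: 6.3
time_s: 6.1
tcp_pos: [0.4075, -0.0166, 0.1482]
tcp_rot: [3.14, -0.006, -0.001]
ft_force: [1.0, -0.9, 0.2]
finger_gap: 0.019
grip_force: 0.0
round_tin top conf 0.28 px [259. 306.] xy mm [387.9 194.5] yaw -87.9 iou 0.07
round_tin side conf 0.86 px [246. 258.] xy mm [425.9 -92.9] yaw 0.8 iou 0.90
round_tin side conf 0.54 px [259. 232.] xy mm [396.1  31.1] yaw -27.9 iou 0.21
oblong_tin top conf 0.64 px [397. 302.] xy mm [ 507.  -111.4] yaw -15.0 iou 0.92
oblong_tin side conf 0.68 px [274. 271.] xy mm [ 505.3 -108.1] yaw -3.2 iou 0.80
```

View pics/key2.png

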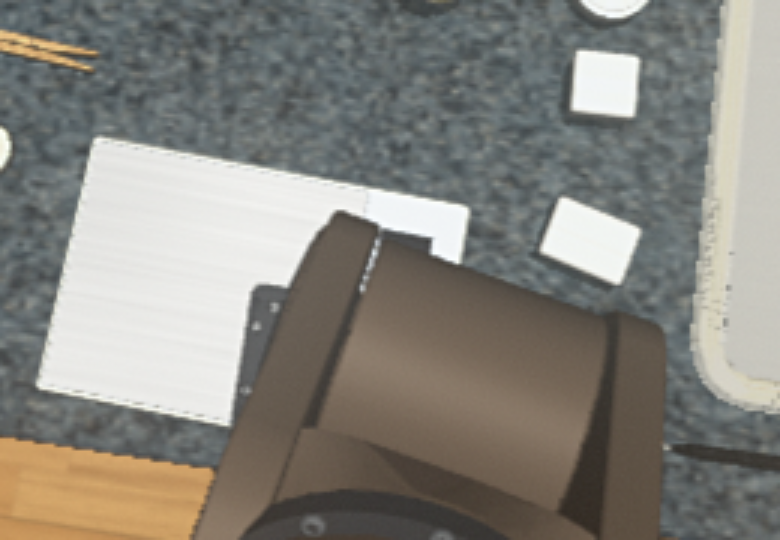

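The pressing force was 13 N, so the zero should have registered. The arm hides the display, and the oblong tin shows about −15° yaw. Next I pick the round tin.

```bash
python3 -m inch '{"delta_rot":[[0,0,0],[0,0,0],[0,0,0],[0,0,0],[0,0,0],[0,0,0],[0,0,0],[0,0,0]],"dp":[[5,19,10],[5,19,10],[5,19,10],[4,19,10],[0,0,20],[0,0,15],[0,0,0],[0,0,0]],"fingers":[0.8,0.8,0.8,0.8,0.8,0.8,0.8,0.8]}'
python3 - <<'E'
from h import *
to(427,-93,20,0)
E
```

```text
time_s: 7.25
tcp_pos: [0.4249, -0.0912, 0.0701]
tcp_rot: [-3.141, 0.001, -0.0]
ft_force: [-0.8, 1.0, 0.2]
finger_gap: 0.0762
grip_force: 0.0
t 7.25 tcp [424.9 -91.2  70.1] rpy [-1.8e+02  1.0e-01 -0.0e+00] F [-0.8  1.   0.2] gap 76.2
dp now-frame [ 2.2  1.9 50.1]
turn about tool z -0.0 dp after turn [ 2.2  1.9 50.1]
```

```bash
python3 -m inch '{"delta_rot":[[0,0,0],[0,0,0],[0,0,0],[0,0,0],[0,0,0],[0,0,0],[0,0,0],[0,0,0],[0,0,0],[0,0,0]],"dp":[[2,2,20],[0,0,15],[0,0,10],[0,0,5],[0,0,0],[0,0,0],[0,0,0],[0,0,0],[0,0,0],[0,0,0]],"fingers":[0.8,0.8,0.8,0.8,0.8,0.42,0.42,0.42,0.42,0.42]}' 15
python3 -m inch '{"delta_rot":[[0,0,0],[0,0,0],[0,0,0],[0,0,0]],"dp":[[0,0,-10],[0,0,-20],[0,0,-25],[0,0,-25]],"fingers":[0.42,0.42,0.42,0.42]}'
python3 - <<'E'
from h import *
to(407,80,36,-2)
E
```

```text
time_s: 8.25
tcp_pos: [0.4271, -0.0934, 0.0205]
tcp_rot: [3.141, -0.0, -0.001]
ft_force: [0.0, -0.0, 1.9]
finger_gap: 0.0429
grip_force: 14.0
time_s: 8.65
tcp_pos: [0.4267, -0.0933, 0.1017]
tcp_rot: [-3.141, 0.001, -0.001]
ft_force: [0.3, 0.2, -1.8]
finger_gap: 0.0425
grip_force: 15.0
t 8.65 tcp [426.7 -93.3 101.7] rpy [-180.    0.   -0.] F [ 0.3  0.2 -1.8] gap 42.5
dp now-frame [ -19.8 -173.2   65.7]
turn about tool z 2.0 dp after turn [ -25.7 -172.5   65.7]
```

```bash
python3 -m inch '{"delta_rot":[[0,0,0],[0,0,0],[0,0,0],[0,0,0],[0,0,0],[0,0,0],[0,0,0],[0,0,0],[0,0,0],[0,0,0],[0,0,0]],"dp":[[-4,-35,0],[-4,-35,0],[-4,-35,0],[-4,-35,0],[-4,-33,0],[0,0,15],[0,0,20],[0,0,15],[0,0,8],[0,0,4],[0,0,0]],"fingers":[0.3,0.3,0.3,0.3,0.3,0.3,0.3,0.3,0.3,0.3,0.3]}'
python3 -m inch '{"delta_rot":[[0,0,0],[0,0,0],[0,0,0]],"dp":[[0,0,1.5],[0,0,1],[0,0,0]],"fingers":[0.3,0.3,0.3]}'
```

```text
time_s: 9.75
tcp_pos: [0.4072, 0.0795, 0.0384]
tcp_rot: [3.141, 0.0, -0.001]
ft_force: [0.5, -0.9, -0.6]
finger_gap: 0.0423
grip_force: 15.0
time_s: 10.05
tcp_pos: [0.4075, 0.0796, 0.0364]
tcp_rot: [3.142, -0.001, -0.001]
ft_force: [-0.5, 0.4, 4.7]
finger_gap: 0.0423
grip_force: 15.0
```

```bash
python3 -m inch '{"delta_rot":[[0,0,0],[0,0,0],[0,0,0],[0,0,0],[0,0,0],[0,0,0],[0,0,0],[0,0,0]],"dp":[[0,0,0],[0,0,0],[0,0,0],[0,0,-8],[0,0,-20],[0,0,-30],[0,0,-30],[0,0,0]],"fingers":[0.65,0.65,0.65,0.65,0.65,0.7,0.7,0.7]}'
python3 - <<'E'
from h import *
find(["oblong_tin","square_tin"],k=2); find(["round_tin"],z0=.016,k=2)
to(506,-110,20,75)
E
```

```text
time_s: 10.85
tcp_pos: [0.4083, 0.0797, 0.127]
tcp_rot: [-3.141, -0.006, -0.001]
ft_force: [0.1, 0.0, -1.0]
finger_gap: 0.0666
grip_force: 0.0
oblong_tin top conf 0.68 px [397. 302.] xy mm [ 507.1 -111.3] yaw -14.4 iou 0.89
oblong_tin side conf 0.67 px [270. 271.] xy mm [ 504.6 -110.5] yaw -13.8 iou 0.88
square_tin top conf 0.74 px [402. 246.] xy mm [ 608.5 -110.1] yaw 0.1 iou 0.89
square_tin top conf 0.44 px [399. 300.] xy mm [ 506.7 -110.3] yaw -3.9 iou 0.75
square_tin side conf 0.83 px [316. 280.] xy mm [ 606.6 -111.3] yaw 4.5 iou 0.85
square_tin side conf 0.71 px [286. 224.] xy mm [488.9  71.2] yaw -10.1 iou 0.11
round_tin side conf 0.56 px [274. 217.] xy mm [405.9  81.6] yaw 1.5 iou 0.83
t 11.35 tcp [407.   79.6 123.3] rpy [ 1.8e+02  1.0e-01 -0.0e+00] F [-0.6 -0.1  0.2] gap 66.5
dp now-frame [ 99.2 189.5 103.2]
turn about tool z -75.0 dp after turn [-157.4  144.7  103.5]
```

```bash
python3 -m inch '{"delta_rot":[[0,0,0],[0,0,0],[0,0,0],[0,0,0],[0,0,0],[0,0,0]],"dp":[[16.5,31.7,0],[16.5,31.7,0],[16.5,31.7,0],[16.5,31.7,0],[16.5,31.7,0],[16.5,31.7,0]],"fingers":[0.7,0.7,0.7,0.7,0.7,0.7]}'
python3 -m inch '{"delta_rot":[[0,0,-7.6],[0,0,-7.6],[0,0,-7.6],[0,0,-7.6],[0,0,-7.6],[0,0,-7.6],[0,0,-7.6],[0,0,-7.6],[0,0,-7.6],[0,0,-7.6],[0,0,0]],"dp":[[0,0,0],[0,0,0],[0,0,0],[0,0,0],[0,0,0],[0,0,0],[0,0,0],[0,0,0],[0,0,30],[0,0,30],[0,0,0]],"fingers":[0.7,0.7,0.7,0.7,0.7,0.7,0.7,0.7,0.7,0.7,0.7]}'
python3 - <<'E'
from h import *
to(506,-110.7,20,76)
find(["oblong_tin"],k=1,cn=("side",))
E
```

```text
time_s: 11.95
tcp_pos: [0.5064, -0.1121, 0.1235]
tcp_rot: [-3.141, 0.001, -0.001]
ft_force: [1.2, -0.2, 0.1]
finger_gap: 0.0664
grip_force: 0.0
time_s: 13.05
tcp_pos: [0.5045, -0.1102, 0.061]
tcp_rot: [-3.136, -0.0, 1.328]
ft_force: [-0.9, 0.0, 0.2]
finger_gap: 0.0666
grip_force: 0.0
t 13.05 tcp [ 504.5 -110.2   61. ] rpy [-179.7   -0.    76.1] F [-0.9  0.   0.2] gap 66.6
dp now-frame [-0.2  1.8 41. ]
turn about tool z 0.1 dp after turn [-0.2  1.8 41. ]
oblong_tin side conf 0.86 px [271. 273.] xy mm [ 504.7 -110.7] yaw -16.8 iou 0.83
```

```bash
python3 -m inch '{"delta_rot":[[0,0,0],[0,0,0],[0,0,0],[0,0,0],[0,0,0],[0,0,0],[0,0,0],[0,0,0],[0,0,0],[0,0,0]],"dp":[[0,2,15],[0,0,12],[0,0,9],[0,0,5],[0,0,0],[0,0,0],[0,0,0],[0,0,0],[0,0,0],[0,0,0]],"fingers":[0.7,0.7,0.7,0.7,0.7,0.3,0.3,0.3,0.3,0.3]}' 15
python3 -m inch '{"delta_rot":[[0,0,0],[0,0,0],[0,0,0],[0,0,0],[0,0,-7],[0,0,-6.9],[0,0,0]],"dp":[[0,0,-10],[0,0,-20],[0,0,-25],[0,0,-25],[0,0,0],[0,0,0],[0,0,0]],"fingers":[0.3,0.3,0.3,0.3,0.3,0.3,0.3]}'
python3 - <<'E'
from h import *
to(478,80,36,90)
E
```

```text
time_s: 14.15
tcp_pos: [0.5079, -0.1111, 0.023]
tcp_rot: [3.142, 0.0, 1.326]
ft_force: [-2.2, 0.2, 4.0]
finger_gap: 0.0399
grip_force: 15.0
time_s: 14.85
tcp_pos: [0.508, -0.1112, 0.1036]
tcp_rot: [3.141, 0.0, 1.57]
ft_force: [-0.5, 0.1, -1.0]
finger_gap: 0.0397
grip_force: 15.0
t 14.85 tcp [ 508.  -111.2  103.6] rpy [180.   0.  90.] F [-0.5  0.1 -1. ] gap 39.7
dp now-frame [191.2 -30.2  67.5]
turn about tool z -0.0 dp after turn [191.2 -30.   67.5]
```

```bash
python3 -m inch '{"delta_rot":[[0,0,0],[0,0,0],[0,0,0],[0,0,0],[0,0,0],[0,0,0],[0,0,0],[0,0,0],[0,0,0],[0,0,0],[0,0,0]],"dp":[[32,-5,0],[32,-5,0],[32,-5,0],[32,-5,0],[32,-5,0],[31,-5,10],[0,0,20],[0,0,15],[0,0,10],[0,0,7],[0,0,0]],"fingers":[0.3,0.3,0.3,0.3,0.3,0.3,0.3,0.3,0.3,0.3,0.3]}'
python3 -m inch '{"delta_rot":[[0,0,0],[0,0,0],[0,0,0]],"dp":[[0,0,1.5],[0,0,1],[0,0,0]],"fingers":[0.3,0.3,0.3]}'
```

```text
time_s: 15.95
tcp_pos: [0.4783, 0.0797, 0.0403]
tcp_rot: [-3.14, 0.0, 1.567]
ft_force: [-0.5, 0.3, -1.4]
finger_gap: 0.0399
grip_force: 15.0
time_s: 16.25
tcp_pos: [0.4788, 0.0798, 0.039]
tcp_rot: [3.14, 0.0, 1.568]
ft_force: [-1.3, -1.2, 3.9]
finger_gap: 0.0399
grip_force: 15.0
```

```bash
python3 -m inch '{"delta_rot":[[0,0,0],[0,0,0],[0,0,0],[0,0,0],[0,0,0],[0,0,0],[0,0,0]],"dp":[[0,0,0],[0,0,0],[0,0,0],[0,0,-8],[0,0,-20],[0,0,-30],[0,0,-30]],"fingers":[0.57,0.57,0.57,0.57,0.57,0.7,0.7]}'
python3 -m inch '{"delta_rot":[[0,0,8.5],[0,0,8.5],[0,0,8.5],[0,0,8.5],[0,0,8.5],[0,0,8.5],[0,0,8.5],[0,0,8.5],[0,0,8.5],[0,0,8.5],[0,0,0]],"dp":[[0,0,0],[0,0,0],[0,0,0],[0,0,0],[0,0,0],[0,0,0],[0,0,0],[0,0,0],[0,0,0],[0,0,0],[0,0,0]],"fingers":[0.7,0.7,0.7,0.7,0.7,0.7,0.7,0.7,0.7,0.7,0.7]}'
python3 - <<'E'
from h import *
find(["square_tin","flat_tin"],k=2); find(["oblong_tin"],z0=.016,k=1)
to(607.5,-110.5,20,4)
E
```

```text
time_s: 16.95
tcp_pos: [0.4782, 0.0799, 0.1276]
tcp_rot: [-3.141, 0.0, 1.568]
ft_force: [0.5, 0.8, -0.5]
finger_gap: 0.064
grip_force: 0.0
time_s: 18.05
tcp_pos: [0.4784, 0.0799, 0.1268]
tcp_rot: [3.141, -0.0, 0.082]
ft_force: [0.3, 0.4, 0.8]
finger_gap: 0.0667
grip_force: 0.0
square_tin top conf 0.94 px [402. 244.] xy mm [ 607.8 -110.3] yaw 1.2 iou 0.86
square_tin side conf 0.96 px [316. 280.] xy mm [ 607.  -108.7] yaw 10.4 iou 0.86
flat_tin top conf 0.80 px [350. 162.] xy mm [772.    8.3] yaw 0.5 iou 0.87
flat_tin top conf 0.67 px [403. 214.] xy mm [ 680.5 -108.3] yaw -0.0 iou 0.88
flat_tin side conf 0.59 px [397. 268.] xy mm [771.3   6.8] yaw 1.1 iou 0.87
oblong_tin side conf 0.90 px [294. 218.] xy mm [478.7  79.7] yaw 6.3 iou 0.88
t 18.55 tcp [478.5  79.9 126.3] rpy [180.   -0.    4.9] F [ 0.5 -0.4 -0.8] gap 65.9
dp now-frame [112.3 200.7 106.3]
turn about tool z 0.9 dp after turn [115.4 198.9 106.3]
```

```bash
python3 -m inch '{"delta_rot":[[0,0,0],[0,0,0],[0,0,0],[0,0,0],[0,0,0],[0,0,0],[0,0,0],[0,0,0],[0,0,0],[0,0,0]],"dp":[[18.7,33.4,0],[18.7,33.4,0],[18.7,33.4,0],[18.7,33.4,0],[18.7,33.4,0],[18.7,33.3,10],[0,0,25],[0,0,25],[0,0,0],[0,0,0]],"fingers":[0.7,0.7,0.7,0.7,0.7,0.7,0.7,0.7,0.7,0.7]}' 15
python3 - <<'E'
from h import *
to(607.5,-110,20.5,4)
E
```

```text
time_s: 19.55
tcp_pos: [0.6072, -0.1101, 0.0665]
tcp_rot: [-3.141, 0.001, 0.085]
ft_force: [0.9, -0.1, 0.4]
finger_gap: 0.0664
grip_force: 0.0
t 19.55 tcp [ 607.2 -110.1   66.5] rpy [-180.     0.     4.9] F [ 0.9 -0.1  0.4] gap 66.4
dp now-frame [ 0.3 -0.  46. ]
turn about tool z 0.9 dp after turn [ 0.3 -0.1 46. ]
```

```bash
python3 -m inch '{"delta_rot":[[0,0,0],[0,0,0],[0,0,0],[0,0,0],[0,0,0],[0,0,0],[0,0,0],[0,0,0],[0,0,0],[0,0,0]],"dp":[[0,0,18],[0,0,14],[0,0,9],[0,0,5],[0,0,0],[0,0,0],[0,0,0],[0,0,0],[0,0,0],[0,0,0]],"fingers":[0.7,0.7,0.7,0.7,0.7,0.3,0.3,0.3,0.3,0.3]}' 15
python3 -m inch '{"delta_rot":[[0,0,0],[0,0,0],[0,0,0],[0,0,0],[0,0,4.9],[0,0,0]],"dp":[[0,0,-10],[0,0,-20],[0,0,-25],[0,0,-30],[0,0,0],[0,0,0]],"fingers":[0.3,0.3,0.3,0.3,0.3,0.3]}'
python3 - <<'E'
from h import *
to(407,168,36,0)
E
```

```text
time_s: 20.55
tcp_pos: [0.6074, -0.1102, 0.0207]
tcp_rot: [3.141, -0.0, 0.085]
ft_force: [-0.7, 0.6, 3.3]
finger_gap: 0.0424
grip_force: 14.6
time_s: 21.15
tcp_pos: [0.6074, -0.1102, 0.1067]
tcp_rot: [3.141, -0.002, -0.002]
ft_force: [-0.4, 0.4, -1.4]
finger_gap: 0.0423
grip_force: 14.7
t 21.15 tcp [ 607.4 -110.2  106.7] rpy [ 1.8e+02 -1.0e-01 -1.0e-01] F [-0.4  0.4 -1.4] gap 42.3
dp now-frame [-201.1 -277.8   70.2]
turn about tool z -0.1 dp after turn [-200.5 -278.2   70.2]
```

```bash
python3 -m inch '{"delta_rot":[[0,0,0],[0,0,0],[0,0,0],[0,0,0],[0,0,0],[0,0,0],[0,0,0],[0,0,0],[0,0,0]],"dp":[[-22,-31,0],[-22,-31,0],[-22,-31,0],[-22,-31,0],[-22,-31,0],[-22,-31,0],[-22,-31,0],[-22,-31,0],[-22,-30,0]],"fingers":[0.3,0.3,0.3,0.3,0.3,0.3,0.3,0.3,0.3]}'
python3 -m inch '{"delta_rot":[[0,0,0],[0,0,0],[0,0,0],[0,0,0],[0,0,0],[0,0,0]],"dp":[[-3,0,15],[0,0,20],[0,0,16],[0,0,11],[0,0,6],[0,0,0]],"fingers":[0.3,0.3,0.3,0.3,0.3,0.3]}'
python3 -m inch '{"delta_rot":[[0,0,0],[0,0,0],[0,0,0]],"dp":[[0,0,1.5],[0,0,1],[0,0,0]],"fingers":[0.3,0.3,0.3]}'
```

```text
time_s: 22.05
tcp_pos: [0.4081, 0.169, 0.1051]
tcp_rot: [3.141, 0.001, 0.001]
ft_force: [-0.1, 1.1, -1.5]
finger_gap: 0.0424
grip_force: 14.7
time_s: 22.65
tcp_pos: [0.4063, 0.1679, 0.0368]
tcp_rot: [3.141, 0.001, -0.0]
ft_force: [-0.2, 0.2, -1.1]
finger_gap: 0.0425
grip_force: 14.8
time_s: 22.95
tcp_pos: [0.4068, 0.168, 0.0357]
tcp_rot: [-3.141, -0.002, -0.001]
ft_force: [-1.7, -2.2, 6.6]
finger_gap: 0.0423
grip_force: 14.9
```

Release it, then head for the flat tin.

```bash
python3 -m inch '{"delta_rot":[[0,0,0],[0,0,0],[0,0,0],[0,0,0],[0,0,0],[0,0,0],[0,0,0]],"dp":[[0,0,0],[0,0,0],[0,0,0],[0,0,-8],[0,0,-20],[0,0,-30],[0,0,-30]],"fingers":[0.65,0.65,0.65,0.65,0.65,0.8,0.8]}'
python3 -m inch '{"delta_rot":[[0,0,0],[0,0,0],[0,0,0],[0,0,0],[0,0,0],[0,0,0]],"dp":[[15,25,0],[15,25,0],[15,25,0],[15,25,0],[15,25,0],[0,0,0]],"fingers":[0.8,0.8,0.8,0.8,0.8,0.8]}'
python3 - <<'E'
from h import *
find(["flat_tin"],k=2); find(["square_tin"],z0=.016,k=1)
to(680,-107.5,20,0)
E
```

```text
time_s: 23.65
tcp_pos: [0.4061, 0.1679, 0.1241]
tcp_rot: [3.141, 0.001, -0.001]
ft_force: [0.1, 0.2, -0.8]
finger_gap: 0.0723
grip_force: 0.0
time_s: 24.25
tcp_pos: [0.4829, 0.0408, 0.1233]
tcp_rot: [3.141, -0.002, -0.003]
ft_force: [0.8, 1.2, -0.5]
finger_gap: 0.0759
grip_force: 0.0
flat_tin top conf 0.68 px [351. 160.] xy mm [772.8   7.5] yaw 1.5 iou 0.87
flat_tin side conf 0.96 px [347. 289.] xy mm [ 679.6 -107.4] yaw -0.4 iou 0.88
flat_tin side conf 0.63 px [397. 269.] xy mm [770.5   6.7] yaw -0.4 iou 0.93
square_tin side conf 0.66 px [291. 198.] xy mm [407.1 178.9] yaw 24.8 iou 0.20
t 24.65 tcp [481.   43.6 123. ] rpy [180.  -0.   0.] F [ 0.5 -0.3 -0.6] gap 76.0
dp now-frame [198.9 151.1 103. ]
turn about tool z 0.0 dp after turn [199.  151.1 103. ]
```

```bash
python3 -m inch '{"delta_rot":[[0,0,0],[0,0,0],[0,0,0],[0,0,0],[0,0,0],[0,0,0],[0,0,0],[0,0,0]],"dp":[[33,25,0],[33,25,0],[33,25,0],[33,25,0],[33,25,0],[34,26,20],[0,0,30],[0,0,0]],"fingers":[0.8,0.8,0.8,0.8,0.8,0.8,0.8,0.8]}' 15
python3 - <<'E'
from h import *
to(680,-107.5,20,0)
E
```

```text
time_s: 25.45
tcp_pos: [0.6784, -0.1079, 0.0686]
tcp_rot: [-3.14, 0.007, -0.001]
ft_force: [-0.6, -0.9, -0.0]
finger_gap: 0.076
grip_force: 0.0
t 25.45 tcp [ 678.4 -107.9   68.6] rpy [-1.799e+02  4.000e-01 -1.000e-01] F [-0.6 -0.9 -0. ] gap 76.0
dp now-frame [ 1.9 -0.3 48.6]
turn about tool z -0.1 dp after turn [ 1.9 -0.3 48.6]
```

```bash
python3 -m inch '{"delta_rot":[[0,0,0],[0,0,0],[0,0,0],[0,0,0],[0,0,0],[0,0,0],[0,0,0],[0,0,0],[0,0,0],[0,0,0]],"dp":[[0,0,22],[0,0,16],[0,0,10],[0,0,5],[0,0,0],[0,0,0],[0,0,0],[0,0,0],[0,0,0],[0,0,0]],"fingers":[0.8,0.8,0.8,0.8,0.8,0.4,0.4,0.4,0.4,0.4]}' 15
python3 -m inch '{"delta_rot":[[0,0,0],[0,0,0],[0,0,0],[0,0,0],[0,0,0]],"dp":[[0,0,-10],[0,0,-20],[0,0,-25],[0,0,-30],[0,0,0]],"fingers":[0.4,0.4,0.4,0.4,0.4]}'
python3 - <<'E'
from h import *
to(478,168,35.5,0)
E
```

```text
time_s: 26.45
tcp_pos: [0.6804, -0.1083, 0.0203]
tcp_rot: [3.141, -0.001, -0.001]
ft_force: [-1.6, -0.1, 3.8]
finger_gap: 0.0528
grip_force: 15.0
time_s: 26.95
tcp_pos: [0.6818, -0.1085, 0.1094]
tcp_rot: [3.14, -0.006, -0.001]
ft_force: [0.8, -0.3, -1.3]
finger_gap: 0.0528
grip_force: 15.0
t 26.95 tcp [ 681.8 -108.5  109.4] rpy [179.9  -0.4  -0. ] F [ 0.8 -0.3 -1.3] gap 52.8
dp now-frame [-204.5 -276.5   72.2]
turn about tool z -0.0 dp after turn [-204.3 -276.7   72.2]
```

```bash
python3 -m inch '{"delta_rot":[[0,0,0],[0,0,0],[0,0,0],[0,0,0],[0,0,0],[0,0,0],[0,0,0],[0,0,0],[0,0,0]],"dp":[[-22.5,-30.7,0],[-22.5,-30.7,0],[-22.5,-30.7,0],[-22.5,-30.7,0],[-22.5,-30.7,0],[-22.5,-30.7,0],[-22.5,-30.7,0],[-22.5,-30.7,0],[-22.5,-30.7,0]],"fingers":[0.4,0.4,0.4,0.4,0.4,0.4,0.4,0.4,0.4]}'
python3 -m inch '{"delta_rot":[[0,0,0],[0,0,0],[0,0,0],[0,0,0],[0,0,0],[0,0,0]],"dp":[[0,0,20],[0,0,20],[0,0,15],[0,0,10],[0,0,5],[0,0,0]],"fingers":[0.4,0.4,0.4,0.4,0.4,0.4]}'
python3 -m inch '{"delta_rot":[[0,0,0],[0,0,0],[0,0,0]],"dp":[[0,0,1.5],[0,0,1],[0,0,0]],"fingers":[0.4,0.4,0.4]}'
```

```text
time_s: 27.85
tcp_pos: [0.4766, 0.1692, 0.1046]
tcp_rot: [3.141, 0.001, -0.001]
ft_force: [0.3, 0.8, -1.0]
finger_gap: 0.0526
grip_force: 15.0
time_s: 28.45
tcp_pos: [0.478, 0.1681, 0.0346]
tcp_rot: [3.141, 0.0, -0.001]
ft_force: [-0.0, -0.7, -1.8]
finger_gap: 0.0526
grip_force: 15.0
time_s: 28.75
tcp_pos: [0.4784, 0.1682, 0.0335]
tcp_rot: [-3.141, -0.002, -0.001]
ft_force: [-1.8, -1.8, 12.8]
finger_gap: 0.0527
grip_force: 15.0
```

```bash
python3 -m inch '{"delta_rot":[[0,0,0],[0,0,0],[0,0,0],[0,0,0],[0,0,0],[0,0,0],[0,0,0]],"dp":[[0,0,0],[0,0,0],[0,0,0],[0,0,-8],[0,0,-20],[0,0,-30],[0,0,-30]],"fingers":[0.75,0.75,0.75,0.75,0.75,0.7,0.7]}'
python3 -m inch '{"delta_rot":[[0,0,0],[0,0,0],[0,0,0],[0,0,0],[0,0,0],[0,0,0],[0,0,0]],"dp":[[-9,43,0],[-9,43,0],[-9,43,0],[-9,43,0],[-9,43,0],[-9,43,0],[0,0,0]],"fingers":[0,0,0,0,0,0,0]}'
python3 - <<'E'
from h import *
find(["flat_tin","square_tin","round_tin","oblong_tin"],z0=.016,k=2)
im=vision.get_image("top"); cv2.imwrite("pics/plate.png",cv2.resize(im["color"][220:400,200:460,::-1],None,fx=3,fy=3))
to(406,4.7,37,0)
E
```

```text
time_s: 29.45
tcp_pos: [0.4776, 0.1681, 0.1216]
tcp_rot: [3.141, 0.001, -0.001]
ft_force: [-0.5, -0.2, 0.6]
finger_gap: 0.0668
grip_force: 0.0
time_s: 30.15
tcp_pos: [0.4231, -0.0936, 0.1209]
tcp_rot: [3.141, -0.001, -0.006]
ft_force: [-0.0, -0.4, 0.4]
finger_gap: 0.0159
grip_force: 0.0
flat_tin top conf 0.88 px [351. 163.] xy mm [765.8   6.7] yaw 0.8 iou 0.92
flat_tin top conf 0.69 px [246. 294.] xy mm [477.3 169.5] yaw 1.3 iou 0.92
flat_tin side conf 0.85 px [307. 203.] xy mm [477.1 169.3] yaw -2.0 iou 0.83
flat_tin side conf 0.81 px [399. 267.] xy mm [773.6  -7. ] yaw -6.1 iou 0.79
square_tin top conf 0.92 px [240. 330.] xy mm [407.3 170.1] yaw -0.2 iou 0.91
square_tin top conf 0.34 px [294. 298.] xy mm [481.1  83.4] yaw -2.2 iou 0.73
square_tin side conf 0.74 px [282. 196.] xy mm [405.  169.7] yaw 13.2 iou 0.86
square_tin side conf 0.62 px [352. 200.] xy mm [591.5 217.6] yaw 15.1 iou 0.12
round_tin top conf 0.85 px [289. 336.] xy mm [408.   81.4] yaw 0.8 iou 0.88
round_tin side conf 0.55 px [270. 214.] xy mm [403.8  82.4] yaw 0.2 iou 0.79
oblong_tin top conf 0.94 px [294. 298.] xy mm [479.5  79.7] yaw -0.2 iou 0.93
oblong_tin side conf 0.66 px [294. 220.] xy mm [478.6  80. ] yaw 8.3 iou 0.85
t 30.70 tcp [423.8 -89.1 120.3] rpy [180.   0.   0.] F [-0.5 -0.1 -0.1] gap 0.4
dp now-frame [-17.8 -93.8  83.3]
turn about tool z 0.0 dp after turn [-17.8 -93.8  83.3]
```

View pics/plate.png

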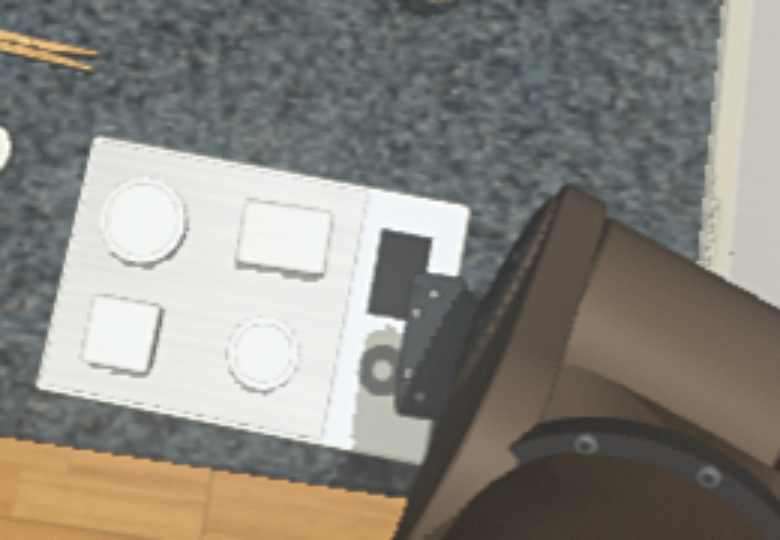

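All four tins stand upright on the plate and clear of each other: crop positions flat (144,222), oblong (285,237), square (122,333), round (263,353). Now the second press.

```bash
python3 -m inch '{"delta_rot":[[0,0,0],[0,0,0],[0,0,0],[0,0,0],[0,0,0],[0,0,0],[0,0,0],[0,0,0],[0,0,0],[0,0,0]],"dp":[[-4,-23,0],[-4,-23,0],[-5,-23,0],[-5,-25,0],[0,0,25],[0,0,25],[0,0,20],[0,0,9],[0,0,4],[0,0,0]],"fingers":[0,0,0,0,0,0,0,0,0,0]}'
python3 -m inch '{"delta_rot":[[0,0,0],[0,0,0],[0,0,0]],"dp":[[0,0,2],[0,0,1],[0,0,0]],"fingers":[0,0,0]}'
```

```text
time_s: 31.7
tcp_pos: [0.4059, 0.0043, 0.0373]
tcp_rot: [3.142, 0.0, -0.001]
ft_force: [-0.1, -0.8, -0.8]
finger_gap: 0.0005
grip_force: 0.0
time_s: 32.0
tcp_pos: [0.406, 0.0042, 0.0346]
tcp_rot: [3.141, -0.001, -0.001]
ft_force: [-0.5, 0.1, 0.3]
finger_gap: 0.0004
grip_force: 0.0
```

```bash
python3 -m inch '{"delta_rot":[[0,0,0],[0,0,0],[0,0,0]],"dp":[[0,0,1.2],[0,0,1.0],[0,0,0]],"fingers":[0,0,0]}'
python3 -m inch '{"delta_rot":[[0,0,0],[0,0,0]],"dp":[[0,0,0.5],[0,0,0]],"fingers":[0,0]}'
```

```text
time_s: 32.3
tcp_pos: [0.406, 0.0043, 0.0322]
tcp_rot: [3.141, -0.001, -0.001]
ft_force: [-0.3, -0.3, 4.5]
finger_gap: 0.0003
grip_force: 2.5
time_s: 32.5
tcp_pos: [0.406, 0.0043, 0.0318]
tcp_rot: [3.141, -0.001, -0.001]
ft_force: [-0.5, -0.7, 6.5]
finger_gap: 0.0008
grip_force: 3.5
```

```bash
python3 -m inch '{"delta_rot":[[0,0,0],[0,0,0],[0,0,0],[0,0,0],[0,0,0]],"dp":[[0,0,0.4],[0,0,0],[0,0,0],[0,0,0],[0,0,0]],"fingers":[0,0,0,0,0]}'
python3 -m inch '{"delta_rot":[[0,0,0],[0,0,0],[0,0,0],[0,0,0],[0,0,0],[0,0,0],[0,0,0],[0,0,0],[0,0,0],[0,0,0]],"dp":[[0,0,-4],[0,0,-20],[0,0,-30],[0,0,-30],[0,-33,-6],[0,-33,0],[0,-33,0],[0,-33,0],[0,-32,0],[0,0,0]],"fingers":[0,0,0,0,0.7,0.7,0.7,0.7,0.7,0.7]}'
python3 - <<'E'
from h import *
find(["square_tin"],z0=.016,k=1)
im=vision.get_image("top"); cv2.imwrite("pics/disp.png",cv2.resize(im["color"][220:400,200:460,::-1],None,fx=3,fy=3))
to(407,168.5,36,0)
E
```

```text
time_s: 33.0
tcp_pos: [0.406, 0.0043, 0.0317]
tcp_rot: [3.141, -0.001, -0.001]
ft_force: [-1.5, -0.4, 13.5]
finger_gap: 0.0009
grip_force: 6.7
time_s: 34.0
tcp_pos: [0.4057, 0.1708, 0.1212]
tcp_rot: [-3.141, -0.0, 0.002]
ft_force: [-0.3, -0.3, -0.4]
finger_gap: 0.0433
grip_force: 0.0
square_tin top conf 0.57 px [209. 240.] xy mm [577.  256.6] yaw 48.4 iou 0.38
square_tin side conf 0.52 px [283. 197.] xy mm [404.8 170. ] yaw 1.9 iou 0.90
t 34.25 tcp [405.9 167.5 121.2] rpy [ 1.8e+02  0.0e+00 -1.0e-01] F [-0.3 -0.1  0. ] gap 62.7
dp now-frame [ 1.2 -1.  85.2]
turn about tool z -0.1 dp after turn [ 1.2 -1.  85.2]
```

View pics/disp.png

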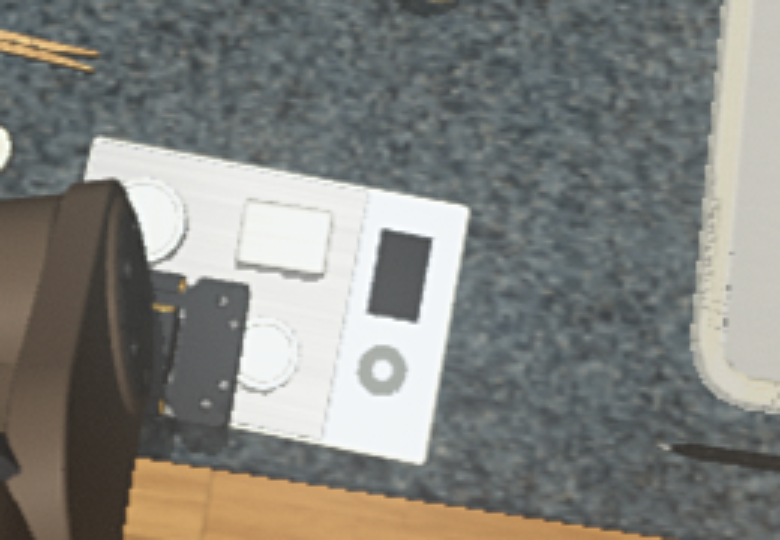

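The second press reached 13.5 N. The display stays blank in the picture, and nothing has shifted on the plate. Now I pick the square tin and place it at about (600, 7).

```bash
python3 -m inch '{"delta_rot":[[0,0,0],[0,0,0],[0,0,0],[0,0,0],[0,0,0],[0,0,0],[0,0,0],[0,0,0],[0,0,0],[0,0,0],[0,0,0],[0,0,0]],"dp":[[1,-1,25],[0,0,25],[0,0,20],[0,0,10],[0,0,4],[0,0,0],[0,0,0],[0,0,0],[0,0,0],[0,0,0],[0,0,0],[0,0,0]],"fingers":[0.66,0.66,0.66,0.66,0.66,0.66,0.66,0.3,0.3,0.3,0.3,0.3]}' 15
python3 -m inch '{"delta_rot":[[0,0,0],[0,0,0],[0,0,0],[0,0,0],[0,0,0]],"dp":[[0,0,-10],[0,0,-20],[0,0,-25],[0,0,-25],[0,0,0]],"fingers":[0.3,0.3,0.3,0.3,0.3]}'
python3 - <<'E'
from h import *
to(600.3,7,20,0)
E
```

```text
time_s: 35.45
tcp_pos: [0.407, 0.1694, 0.0375]
tcp_rot: [-3.142, -0.001, -0.001]
ft_force: [-1.4, 0.1, 5.8]
finger_gap: 0.0418
grip_force: 14.9
time_s: 35.95
tcp_pos: [0.4079, 0.1696, 0.12]
tcp_rot: [-3.141, -0.005, -0.001]
ft_force: [-0.2, -0.1, -0.7]
finger_gap: 0.0417
grip_force: 14.9
t 35.95 tcp [407.9 169.6 120. ] rpy [-179.9   -0.3   -0. ] F [-0.2 -0.1 -0.7] gap 41.7
dp now-frame [192.1 162.6 100.7]
turn about tool z -0.0 dp after turn [192.  162.7 100.7]
```

```bash
python3 -m inch '{"delta_rot":[[0,0,0],[0,0,0],[0,0,0],[0,0,0],[0,0,0],[0,0,0],[0,0,0],[0,0,0],[0,0,0],[0,0,0],[0,0,0],[0,0,0]],"dp":[[32,27.1,0],[32,27.1,0],[32,27.1,0],[32,27.1,0],[32,27.1,0],[32,27.1,0],[0,0,30],[0,0,30],[0,0,18],[0,0,10],[0,0,6],[0,0,0]],"fingers":[0.3,0.3,0.3,0.3,0.3,0.3,0.3,0.3,0.3,0.3,0.3,0.3]}'
python3 - <<'E'
from h import *
to(600.3,7,21.5,0)
E
```

```text
time_s: 37.15
tcp_pos: [0.5986, 0.0066, 0.0228]
tcp_rot: [3.142, 0.001, -0.001]
ft_force: [-0.6, -0.3, -0.3]
finger_gap: 0.0421
grip_force: 14.9
t 37.15 tcp [598.6   6.6  22.8] rpy [180.   0.  -0.] F [-0.6 -0.3 -0.3] gap 42.1
dp now-frame [ 1.7 -0.4  1.3]
turn about tool z -0.0 dp after turn [ 1.7 -0.4  1.3]
```

```bash
python3 -m inch '{"delta_rot":[[0,0,0],[0,0,0],[0,0,0]],"dp":[[1.5,0,0],[0,0,1.5],[0,0,0]],"fingers":[0.3,0.3,0.3]}'
python3 -m inch '{"delta_rot":[[0,0,0],[0,0,0],[0,0,0],[0,0,0],[0,0,0],[0,0,0],[0,0,0]],"dp":[[0,0,0],[0,0,0],[0,0,0],[0,0,-8],[0,0,-25],[0,0,-35],[0,0,-35]],"fingers":[0.65,0.65,0.65,0.65,0.65,0.7,0.7]}'
python3 -m inch '{"delta_rot":[[0,0,0],[0,0,0],[0,0,0],[0,0,0],[0,0,0],[0,0,0]],"dp":[[-32,-12,0],[-32,-12,0],[-32,-12,0],[-32,-12,0],[-32,-12,0],[-32,-13,0]],"fingers":[0.7,0.7,0.7,0.7,0.7,0.7]}'
python3 - <<'E'
from h import *
find(["square_tin","can_right"],k=1);find(["round_tin"],z0=.016,k=1)
to(407.4,80,36.5,0)
E
```

```text
time_s: 37.45
tcp_pos: [0.6006, 0.0066, 0.0223]
tcp_rot: [3.141, -0.001, -0.001]
ft_force: [-1.0, 0.4, -1.1]
finger_gap: 0.0419
grip_force: 14.9
time_s: 38.15
tcp_pos: [0.6001, 0.0066, 0.1262]
tcp_rot: [3.142, 0.001, -0.001]
ft_force: [0.9, -0.1, 0.5]
finger_gap: 0.0659
grip_force: 0.0
time_s: 38.75
tcp_pos: [0.4071, 0.08, 0.1253]
tcp_rot: [3.142, -0.001, -0.001]
ft_force: [0.7, -1.0, 0.1]
finger_gap: 0.0665
grip_force: 0.0
square_tin top conf 0.70 px [343. 240.] xy mm [600.7   8.4] yaw 0.1 iou 0.91
square_tin side conf 0.62 px [331. 250.] xy mm [599.8   6.3] yaw 1.5 iou 0.91
can_right top conf 0.84 px [349. 202.] xy mm [680.3   8.1] yaw 0.6 iou 0.95
can_right side conf 0.71 px [365. 249.] xy mm [679.2   8.2] yaw -0.3 iou 0.94
round_tin top conf 0.45 px [342. 242.] xy mm [596.2   8.3] yaw -0.2 iou 0.87
round_tin side conf 0.71 px [270. 214.] xy mm [407.6  80.4] yaw 0.0 iou 0.83
t 39.25 tcp [408.9  79.4 124.6] rpy [ 1.8e+02 -0.0e+00 -1.0e-01] F [0.4 0.2 0.1] gap 66.4
dp now-frame [-1.5 -0.6 88.1]
turn about tool z -0.1 dp after turn [-1.5 -0.6 88.1]
```

The square tin is placed within about 1 mm. Next is the round tin.

```bash
python3 -m inch '{"delta_rot":[[0,0,0],[0,0,0],[0,0,0],[0,0,0],[0,0,0],[0,0,0],[0,0,0],[0,0,0],[0,0,0],[0,0,0],[0,0,0],[0,0,0]],"dp":[[-1.5,-0.6,25],[0,0,25],[0,0,22],[0,0,11],[0,0,5],[0,0,0],[0,0,0],[0,0,0],[0,0,0],[0,0,0],[0,0,0],[0,0,0]],"fingers":[0.66,0.66,0.66,0.66,0.66,0.66,0.66,0.3,0.3,0.3,0.3,0.3]}' 15
python3 -m inch '{"delta_rot":[[0,0,0],[0,0,0],[0,0,0],[0,0,0],[0,0,0]],"dp":[[0,0,-10],[0,0,-20],[0,0,-25],[0,0,-30],[0,0,0]],"fingers":[0.3,0.3,0.3,0.3,0.3]}'
python3 -m inch '{"delta_rot":[[0,0,0],[0,0,0],[0,0,0],[0,0,0],[0,0,0],[0,0,0]],"dp":[[30,26,0],[30,26,0],[30,26,0],[30,26,0],[30,26,0],[30,24,0]],"fingers":[0.3,0.3,0.3,0.3,0.3,0.3]}'
python3 - <<'E'
from h import *
to(680,-73.5,21,0)
find(["can_right"],k=1)
E
```

```text
time_s: 40.45
tcp_pos: [0.407, 0.0803, 0.037]
tcp_rot: [3.142, -0.001, -0.001]
ft_force: [-0.7, -0.3, 6.1]
finger_gap: 0.0426
grip_force: 15.0
time_s: 40.95
tcp_pos: [0.4079, 0.0804, 0.1248]
tcp_rot: [-3.141, -0.005, -0.001]
ft_force: [0.6, -0.8, -1.4]
finger_gap: 0.0423
grip_force: 15.0
time_s: 41.55
tcp_pos: [0.5874, -0.0751, 0.1212]
tcp_rot: [-3.141, 0.001, -0.001]
ft_force: [0.1, -0.1, -1.7]
finger_gap: 0.0426
grip_force: 15.0
t 41.55 tcp [587.4 -75.1 121.2] rpy [-1.8e+02  1.0e-01 -1.0e-01] F [ 0.1 -0.1 -1.7] gap 42.6
dp now-frame [ 92.7  -1.7 100.1]
turn about tool z -0.1 dp after turn [ 92.7  -1.6 100.1]
can_right top conf 0.78 px [345. 194.] xy mm [680.5   8.1] yaw 3.1 iou 0.63
can_right side conf 0.82 px [364. 249.] xy mm [679.4   7.2] yaw 2.0 iou 0.94
```

```bash
python3 -m inch '{"delta_rot":[[0,0,0],[0,0,0],[0,0,0],[0,0,0],[0,0,0],[0,0,0],[0,0,0],[0,0,0],[0,0,0],[0,0,0]],"dp":[[31,0,0],[31,-1,0],[30,0,0],[0,0,30],[0,0,30],[0,0,20],[0,0,10],[0,0,6],[0,0,0],[0,0,0]],"fingers":[0.3,0.3,0.3,0.3,0.3,0.3,0.3,0.3,0.3,0.3]}'
python3 - <<'E'
from h import *
to(680,-73.5,20.5,0)
E
```

```text
time_s: 42.75
tcp_pos: [0.6791, -0.0728, 0.0268]
tcp_rot: [3.141, -0.001, -0.001]
ft_force: [0.7, -0.3, -1.5]
finger_gap: 0.0426
grip_force: 15.0
t 42.75 tcp [679.1 -72.8  26.8] rpy [ 1.8e+02 -1.0e-01 -0.0e+00] F [ 0.7 -0.3 -1.5] gap 42.6
dp now-frame [0.9 0.7 6.3]
turn about tool z -0.0 dp after turn [0.9 0.7 6.3]
```

```bash
python3 -m inch '{"delta_rot":[[0,0,0],[0,0,0],[0,0,0]],"dp":[[1,0.5,4],[0,0,2],[0,0,0]],"fingers":[0.3,0.3,0.3]}'
python3 -m inch '{"delta_rot":[[0,0,0],[0,0,0],[0,0,0],[0,0,0],[0,0,0],[0,0,0],[0,0,0]],"dp":[[0,0,0],[0,0,0],[0,0,0],[0,0,-8],[0,0,-25],[0,0,-35],[0,0,-35]],"fingers":[0.65,0.65,0.65,0.65,0.65,0.6,0.6]}'
python3 -m inch '{"delta_rot":[[0,0,0],[0,0,0],[0,0,0],[0,0,0],[0,0,0],[0,0,0]],"dp":[[-33,-25,0],[-33,-25,0],[-33,-25,0],[-33,-25,0],[-33,-25,0],[-36,-28,0]],"fingers":[0.6,0.6,0.6,0.6,0.6,0.6]}'
python3 -m inch '{"delta_rot":[[0,0,-8.2],[0,0,-8.2],[0,0,-8.2],[0,0,-8.2],[0,0,-8.2],[0,0,-8.2],[0,0,-8.2],[0,0,-8.2],[0,0,-8.2],[0,0,-8.2],[0,0,-8],[0,0,0]],"dp":[[0,0,0],[0,0,0],[0,0,0],[0,0,0],[0,0,0],[0,0,0],[0,0,0],[0,0,0],[0,0,0],[0,0,0],[0,0,0],[0,0,0]],"fingers":[0.6,0.6,0.6,0.6,0.6,0.6,0.6,0.6,0.6,0.6,0.6,0.6]}'
python3 - <<'E'
from h import *
find(["round_tin"],k=2); find(["oblong_tin","flat_tin"],z0=.016,k=2)
to(478.8,79.8,38.5,90)
E
```

```text
time_s: 43.05
tcp_pos: [0.6802, -0.0736, 0.0209]
tcp_rot: [3.141, -0.002, -0.001]
ft_force: [-1.4, 0.3, 6.2]
finger_gap: 0.0427
grip_force: 15.0
time_s: 43.75
tcp_pos: [0.6795, -0.0734, 0.1241]
tcp_rot: [-3.142, 0.001, -0.001]
ft_force: [0.8, 0.0, 0.2]
finger_gap: 0.0575
grip_force: 0.0
time_s: 44.35
tcp_pos: [0.4778, 0.0804, 0.1233]
tcp_rot: [3.142, -0.001, -0.001]
ft_force: [1.3, 0.8, 0.2]
finger_gap: 0.0567
grip_force: 0.0
time_s: 45.55
tcp_pos: [0.479, 0.0797, 0.1232]
tcp_rot: [3.141, 0.0, 1.572]
ft_force: [-0.1, -0.3, 0.1]
finger_gap: 0.0574
grip_force: 0.0
round_tin top conf 0.92 px [386. 210.] xy mm [681.9 -73.3] yaw 0.5 iou 0.83
round_tin side conf 0.81 px [352. 277.] xy mm [680.3 -72.7] yaw 0.1 iou 0.95
oblong_tin side conf 0.68 px [291. 228.] xy mm [485.3  42. ] yaw 4.3 iou 0.88
oblong_tin side conf 0.34 px [262. 234.] xy mm [417.1  -8.3] yaw 29.8 iou 0.17
flat_tin top conf 0.71 px [353. 163.] xy mm [765.8   6.7] yaw 0.7 iou 0.90
flat_tin side conf 0.68 px [396. 268.] xy mm [775.  -12.1] yaw 1.4 iou 0.88
flat_tin side conf 0.57 px [307. 204.] xy mm [478.1 166.7] yaw -1.8 iou 0.86
t 46.05 tcp [478.8  79.8 122.7] rpy [-180.     0.    89.9] F [0.1 1.1 0.2] gap 57.1
dp now-frame [ 0.1 -0.  84.2]
turn about tool z -0.1 dp after turn [ 0.1 -0.  84.2]
```

The oblong tin has been knocked right, to about (485,42). I move aside and look.

```bash
python3 -m inch '{"delta_rot":[[0,0,0],[0,0,0],[0,0,0]],"dp":[[40,0,0],[40,0,0],[0,0,0]],"fingers":[0.7,0.7,0.7]}'
python3 - <<'E'
from h import *
find(["oblong_tin"],z0=.016,k=2)
a=[vision.get_image(c)["color"][:,:,::-1] for c in("top","side")]
cv2.imwrite("pics/knock.png",np.vstack([cv2.resize(a[0][260:380,220:400],(720,300*1)),cv2.resize(a[1][180:300,220:400],(720,300))]) )
to(485,42,38,90)
E
```

```text
time_s: 46.35
tcp_pos: [0.4788, 0.1628, 0.1227]
tcp_rot: [3.141, -0.0, 1.573]
ft_force: [-0.8, -0.1, 0.2]
finger_gap: 0.0663
grip_force: 0.0
oblong_tin top conf 0.87 px [314. 298.] xy mm [485.7  44.4] yaw -1.0 iou 0.90
oblong_tin side conf 0.71 px [291. 228.] xy mm [485.4  42.2] yaw 5.7 iou 0.83
t 46.65 tcp [479.  158.9 122.7] rpy [-180.     0.    89.9] F [-0.8  1.  -0.4] gap 66.8
dp now-frame [-116.8    6.3   84.7]
turn about tool z -0.1 dp after turn [-116.9    6.    84.7]
```

View pics/knock.png

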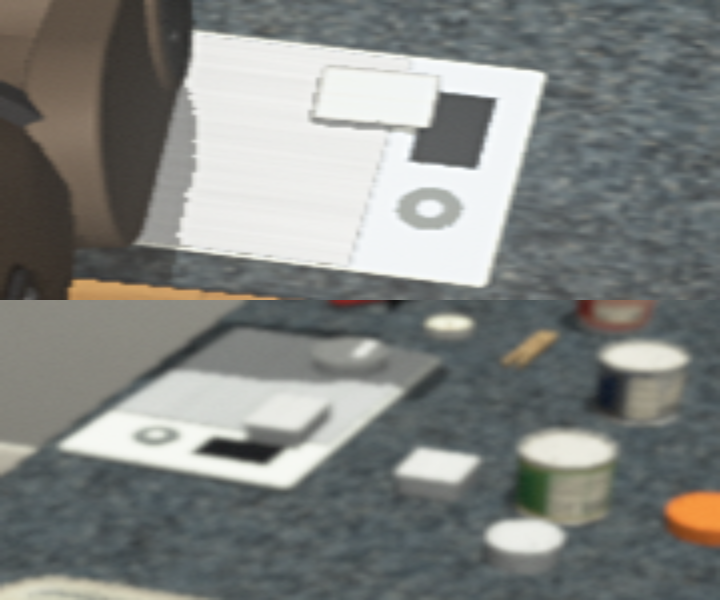

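The oblong tin now overhangs the plate edge towards the display, still upright at about (485.5, 43). The key is clear and the total is already stored, so I pick it there.

```bash
python3 -m inch '{"delta_rot":[[0,0,0],[0,0,0],[0,0,0],[0,0,0],[0,0,0],[0,0,0],[0,0,0],[0,0,0],[0,0,0]],"dp":[[-29,2,0],[-29,2,0],[-29,2,0],[-29,1,0],[0,0,20],[0,0,20],[0,0,15],[0,0,0],[0,0,0]],"fingers":[0.7,0.7,0.7,0.7,0.7,0.7,0.7,0.7,0.7]}' 15
python3 - <<'E'
from h import *
find(["oblong_tin"],z0=.016,k=1,cn=("side",))
to(485.5,43,38.5,90)
E
```

```text
time_s: 47.55
tcp_pos: [0.4859, 0.0432, 0.0679]
tcp_rot: [-3.141, 0.0, 1.569]
ft_force: [0.7, 0.3, 0.0]
finger_gap: 0.0669
grip_force: 0.0
oblong_tin side conf 0.65 px [292. 228.] xy mm [483.3  45.3] yaw 7.1 iou 0.85
t 47.65 tcp [486.2  43.5  68.5] rpy [179.9   0.   89.9] F [-0.2 -0.9  0.5] gap 66.6
dp now-frame [-0.5 -0.7 30. ]
turn about tool z -0.1 dp after turn [-0.5 -0.7 30. ]
```

```bash
python3 -m inch '{"delta_rot":[[0,0,0],[0,0,0],[0,0,0],[0,0,0],[0,0,0],[0,0,0],[0,0,0],[0,0,0],[0,0,0],[0,0,0]],"dp":[[0,0,12],[0,0,10],[0,0,6],[0,0,2],[0,0,0],[0,0,0],[0,0,0],[0,0,0],[0,0,0],[0,0,0]],"fingers":[0.7,0.7,0.7,0.7,0.7,0.3,0.3,0.3,0.3,0.3]}' 15
python3 -m inch '{"delta_rot":[[0,0,0],[0,0,0],[0,0,0],[0,0,0],[0,0,0]],"dp":[[0,0,-10],[0,0,-25],[0,0,-30],[0,0,-25],[0,0,0]],"fingers":[0.3,0.3,0.3,0.3,0.3]}'
python3 -m inch '{"delta_rot":[[0,0,0],[0,0,0],[0,0,0],[0,0,0],[0,0,0],[0,0,0],[0,0,0]],"dp":[[10,0,0],[10,25,0],[10,25,0],[10,25,0],[9,25,0],[0,25,0],[0,0,0]],"fingers":[0.3,0.3,0.3,0.3,0.3,0.3,0.3]}'
python3 - <<'E'
from h import *
to(680.3,91.8,22,90)
find(["oblong_tin"],z0=.105,k=1)
im=vision.get_image("side"); cv2.imwrite("pics/held.png",cv2.resize(im["color"][120:320,250:470,::-1],None,fx=3,fy=3))
E
```

```text
time_s: 48.65
tcp_pos: [0.4858, 0.0437, 0.0379]
tcp_rot: [3.141, 0.0, 1.57]
ft_force: [-0.7, 1.1, 2.0]
finger_gap: 0.0398
grip_force: 15.0
time_s: 49.15
tcp_pos: [0.487, 0.0437, 0.1309]
tcp_rot: [3.136, 0.0, 1.57]
ft_force: [0.4, 0.0, -1.9]
finger_gap: 0.0401
grip_force: 15.0
time_s: 49.85
tcp_pos: [0.6125, 0.0935, 0.1258]
tcp_rot: [-3.141, 0.0, 1.57]
ft_force: [-1.4, -0.0, -2.5]
finger_gap: 0.0399
grip_force: 15.0
t 49.85 tcp [612.5  93.5 125.8] rpy [-180.    0.   90.] F [-1.4 -0.  -2.5] gap 39.9
dp now-frame [ -1.7  67.9 103.7]
turn about tool z -0.0 dp after turn [ -1.7  67.9 103.7]
oblong_tin side conf 0.66 px [341. 199.] xy mm [607.8  89.6] yaw 13.8 iou 0.84
```

View pics/held.png

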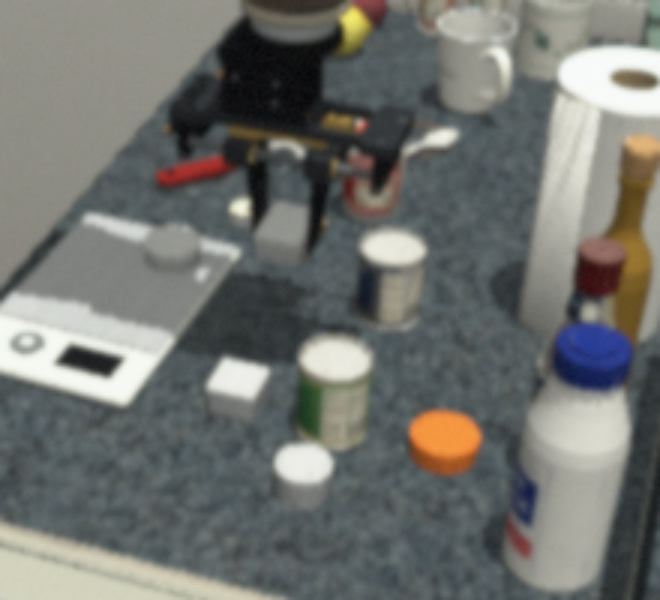

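The tin is held level above the gap in front of the cans, and the gap itself is free. I carry on to place it.

```bash
python3 -m inch '{"delta_rot":[[0,0,0],[0,0,0],[0,0,0],[0,0,0],[0,0,0],[0,0,0],[0,0,0],[0,0,0]],"dp":[[-1,23,0],[-1,23,0],[0,22,0],[0,0,20],[0,0,25],[0,0,15],[0,0,0],[0,0,0]],"fingers":[0.3,0.3,0.3,0.3,0.3,0.3,0.3,0.3]}'
python3 - <<'E'
from h import *
find(["can_left","can_right"],k=1)
to(680.3,91.8,22,90)
E
```

```text
time_s: 50.9
tcp_pos: [0.6789, 0.0906, 0.0682]
tcp_rot: [3.141, 0.0, 1.57]
ft_force: [-0.1, -0.4, -1.8]
finger_gap: 0.0402
grip_force: 15.0
can_left side conf 0.71 px [383. 213.] xy mm [681.5 176.4] yaw -6.5 iou 0.33
can_right top conf 0.71 px [350. 198.] xy mm [681.2   7.8] yaw -2.2 iou 0.86
can_right side conf 0.92 px [363. 251.] xy mm [679.5   7.4] yaw 1.4 iou 0.94
t 51.20 tcp [679.1  90.6  68.5] rpy [179.9   0.   90. ] F [ 0.2  0.6 -2.5] gap 39.9
dp now-frame [ 1.2  1.1 46.5]
turn about tool z -0.0 dp after turn [ 1.2  1.1 46.5]
```

```bash
python3 -m inch '{"delta_rot":[[0,0,0],[0,0,0],[0,0,0],[0,0,0],[0,0,0],[0,0,0]],"dp":[[1,1,20],[0,0,14],[0,0,7],[0,0,3],[0,0,1.5],[0,0,0]],"fingers":[0.3,0.3,0.3,0.3,0.3,0.3]}'
python3 -m inch '{"delta_rot":[[0,0,0],[0,0,0],[0,0,0]],"dp":[[0,0,1],[0,0,0],[0,0,0]],"fingers":[0.3,0.3,0.3]}'
```

```text
time_s: 51.8
tcp_pos: [0.6801, 0.0916, 0.0225]
tcp_rot: [3.141, 0.0, 1.57]
ft_force: [0.4, -0.1, -1.7]
finger_gap: 0.04
grip_force: 15.0
time_s: 52.1
tcp_pos: [0.6802, 0.0916, 0.0219]
tcp_rot: [3.14, 0.0, 1.57]
ft_force: [-0.8, 1.2, 3.5]
finger_gap: 0.0396
grip_force: 15.0
```

Contact. Release it, lift, and go to the flat tin on the plate while keeping yaw 90.

```bash
python3 -m inch '{"delta_rot":[[0,0,0],[0,0,0],[0,0,0],[0,0,0],[0,0,0],[0,0,0],[0,0,0]],"dp":[[0,0,0],[0,0,0],[0,0,0],[0,0,-8],[0,0,-25],[0,0,-35],[0,0,-35]],"fingers":[0.65,0.65,0.65,0.65,0.65,0.8,0.8]}'
python3 -m inch '{"delta_rot":[[0,0,0],[0,0,0],[0,0,0],[0,0,0],[0,0,0],[0,0,0],[0,0,0]],"dp":[[13,-34,0],[13,-34,0],[13,-34,0],[13,-34,0],[13,-34,0],[12,-32,0],[0,0,0]],"fingers":[0.8,0.8,0.8,0.8,0.8,0.8,0.8]}'
python3 - <<'E'
from h import *
find(["oblong_tin"],k=1); find(["flat_tin"],z0=.016)
to(477.8,168.5,36,90)
E
```

```text
time_s: 52.8
tcp_pos: [0.6796, 0.0916, 0.1256]
tcp_rot: [-3.141, 0.0, 1.57]
ft_force: [-0.3, 0.0, -0.0]
finger_gap: 0.0722
grip_force: 0.0
time_s: 53.5
tcp_pos: [0.4746, 0.1697, 0.1249]
tcp_rot: [-3.14, 0.0, 1.572]
ft_force: [1.0, -0.6, 0.5]
finger_gap: 0.0762
grip_force: 0.0
oblong_tin top conf 0.77 px [307. 200.] xy mm [681.7  91.9] yaw 1.5 iou 0.89
oblong_tin side conf 0.70 px [374. 231.] xy mm [681.4 108.8] yaw 13.8 iou 0.42
flat_tin top conf 0.88 px [353. 162.] xy mm [764.8   7.7] yaw -0.2 iou 0.91
flat_tin side conf 0.82 px [308. 202.] xy mm [475.1 168.6] yaw 1.2 iou 0.83
flat_tin side conf 0.62 px [373. 234.] xy mm [687.9  81.5] yaw 13.6 iou 0.46
t 53.90 tcp [478.5 168.4 124. ] rpy [-180.     0.    89.9] F [ 0.  -1.1  0.1] gap 76.1
dp now-frame [ 0.1 -0.7 88. ]
turn about tool z -0.1 dp after turn [ 0.1 -0.7 88. ]
```

```bash
python3 -m inch '{"delta_rot":[[0,0,0],[0,0,0],[0,0,0],[0,0,0],[0,0,0],[0,0,0],[0,0,0],[0,0,0],[0,0,0],[0,0,0],[0,0,0],[0,0,0]],"dp":[[0,-1,25],[0,0,25],[0,0,20],[0,0,12],[0,0,6],[0,0,0],[0,0,0],[0,0,0],[0,0,0],[0,0,0],[0,0,0],[0,0,0]],"fingers":[0.8,0.8,0.8,0.8,0.8,0.8,0.8,0.4,0.4,0.4,0.4,0.4]}' 15
python3 -m inch '{"delta_rot":[[0,0,0],[0,0,0],[0,0,0],[0,0,0],[0,0,0]],"dp":[[0,0,-10],[0,0,-25],[0,0,-25],[0,0,-25],[0,0,0]],"fingers":[0.4,0.4,0.4,0.4,0.4]}'
python3 -m inch '{"delta_rot":[[0,0,0],[0,0,0],[0,0,0],[0,0,0],[0,0,0],[0,0,0]],"dp":[[2,29,0],[2,29,0],[2,29,0],[2,29,0],[0,0,30],[0,0,0]],"fingers":[0.4,0.4,0.4,0.4,0.4,0.4]}'
python3 - <<'E'
from h import *
to(594.5,176,21,90)
find(["can_left"],k=1)
E
```

```text
time_s: 55.1
tcp_pos: [0.477, 0.1688, 0.0365]
tcp_rot: [3.141, -0.0, 1.57]
ft_force: [-0.6, 0.0, 4.7]
finger_gap: 0.0528
grip_force: 15.0
time_s: 55.6
tcp_pos: [0.4779, 0.169, 0.1242]
tcp_rot: [3.137, -0.001, 1.57]
ft_force: [-0.6, -0.2, -1.3]
finger_gap: 0.0526
grip_force: 15.0
time_s: 56.2
tcp_pos: [0.5912, 0.1761, 0.0874]
tcp_rot: [-3.135, 0.001, 1.57]
ft_force: [-0.6, -0.3, -1.3]
finger_gap: 0.053
grip_force: 15.0
t 56.20 tcp [591.2 176.1  87.4] rpy [-1.796e+02  1.000e-01  8.990e+01] F [-0.6 -0.3 -1.3] gap 53.0
dp now-frame [-0.   3.7 66.4]
turn about tool z -0.1 dp after turn [-0.   3.7 66.4]
can_left top conf 0.59 px [274. 194.] xy mm [682.7 177.8] yaw -31.4 iou 0.15
can_left side conf 0.97 px [381. 214.] xy mm [681.  178.2] yaw 0.0 iou 0.91
```

```bash
python3 -m inch '{"delta_rot":[[0,0,0],[0,0,0],[0,0,0],[0,0,0],[0,0,0],[0,0,0],[0,0,0]],"dp":[[0,1.5,25],[0,0,20],[0,0,12],[0,0,5],[0,0,1.5],[0,0,0],[0,0,0]],"fingers":[0.4,0.4,0.4,0.4,0.4,0.4,0.4]}'
python3 - <<'E'
from h import *
to(594.5,176,20.5,90)
E
```

```text
time_s: 57.1
tcp_pos: [0.5948, 0.1767, 0.0285]
tcp_rot: [3.14, -0.0, 1.57]
ft_force: [-0.1, 0.7, -2.4]
finger_gap: 0.0526
grip_force: 15.0
t 57.10 tcp [594.8 176.7  28.5] rpy [179.9  -0.   90. ] F [-0.1  0.7 -2.4] gap 52.6
dp now-frame [-0.7 -0.3  8. ]
turn about tool z -0.0 dp after turn [-0.7 -0.3  8. ]
```

```bash
python3 -m inch '{"delta_rot":[[0,0,0],[0,0,0],[0,0,0],[0,0,0]],"dp":[[0,0,4],[0,0,2.5],[0,0,1],[0,0,0]],"fingers":[0.4,0.4,0.4,0.4]}'
python3 -m inch '{"delta_rot":[[0,0,0],[0,0,0],[0,0,0],[0,0,0],[0,0,0],[0,0,0],[0,0,0]],"dp":[[0,0,0],[0,0,0],[0,0,0],[0,0,-8],[0,0,-25],[0,0,-35],[0,0,-35]],"fingers":[0.67,0.67,0.67,0.67,0.67,0.67,0.67]}'
python3 -m inch '{"delta_rot":[[0,0,0],[0,0,0],[0,0,0],[0,0,0],[0,0,0],[0,0,0],[0,0,0],[0,0,0]],"dp":[[-40,-25,-10],[-40,-25,-10],[-40,-25,-10],[-40,-25,-10],[-40,-25,-10],[-40,-20,0],[-40,-20,0],[0,0,0]],"fingers":[0.67,0.67,0.67,0.67,0.67,0.67,0.67,0.67]}'
python3 - <<'E'
from h import *
find(["round_tin","flat_tin","square_tin","oblong_tin","can_left","can_right"],k=2)
pose()
im=vision.get_image("top"); cv2.imwrite("pics/end.png",im["color"][:,:,::-1])
E
```

```text
time_s: 57.5
tcp_pos: [0.5944, 0.1767, 0.0205]
tcp_rot: [-3.142, 0.0, 1.57]
ft_force: [-2.0, -0.5, 4.2]
finger_gap: 0.0526
grip_force: 15.0
time_s: 58.2
tcp_pos: [0.5942, 0.1766, 0.1246]
tcp_rot: [-3.141, 0.0, 1.57]
ft_force: [0.7, 1.1, -0.5]
finger_gap: 0.0633
grip_force: 0.0
time_s: 59.0
tcp_pos: [0.4275, -0.1065, 0.1739]
tcp_rot: [3.141, 0.001, 1.565]
ft_force: [-0.1, 0.5, 0.7]
finger_gap: 0.0642
grip_force: 0.0
round_tin top conf 0.79 px [388. 210.] xy mm [680.3 -71.5] yaw -1.4 iou 0.90
round_tin top conf 0.74 px [257. 232.] xy mm [594.1 177.1] yaw 0.2 iou 0.81
round_tin side conf 0.81 px [351. 280.] xy mm [680.  -71.4] yaw -0.9 iou 0.87
flat_tin top conf 0.95 px [351. 163.] xy mm [772.4   7.4] yaw -0.2 iou 0.94
flat_tin top conf 0.55 px [255. 235.] xy mm [595.3 177.6] yaw 0.6 iou 0.95
flat_tin side conf 0.83 px [400. 267.] xy mm [771.2   7.4] yaw 0.2 iou 0.89
flat_tin side conf 0.57 px [346. 213.] xy mm [593.6 177.2] yaw -0.8 iou 0.85
square_tin top conf 0.96 px [341. 243.] xy mm [600.5   8.1] yaw -0.6 iou 0.91
square_tin side conf 0.83 px [330. 250.] xy mm [598.    8.5] yaw 10.3 iou 0.83
oblong_tin top conf 0.26 px [288. 318.] xy mm [395.6 122.2] yaw 46.9 iou 0.06
oblong_tin side conf 0.46 px [373. 231.] xy mm [682.3 114.4] yaw 11.7 iou 0.35
can_left top conf 0.82 px [264. 191.] xy mm [681.4 178.4] yaw 1.1 iou 0.91
can_left side conf 0.73 px [378. 213.] xy mm [680.9 177. ] yaw 1.5 iou 0.94
can_right top conf 0.59 px [347. 203.] xy mm [679.5   7.6] yaw 0.7 iou 0.94
can_right top conf 0.54 px [305. 199.] xy mm [670.3  89. ] yaw 1.9 iou 0.60
can_right side conf 0.69 px [363. 249.] xy mm [678.8   9.4] yaw -2.1 iou 0.89
t 59.70 tcp [ 429.3 -103.   173.2] rpy [-180.    0.   90.] F [ 0.1 -0.4 -0.2] gap 63.7
```

View pics/end.png

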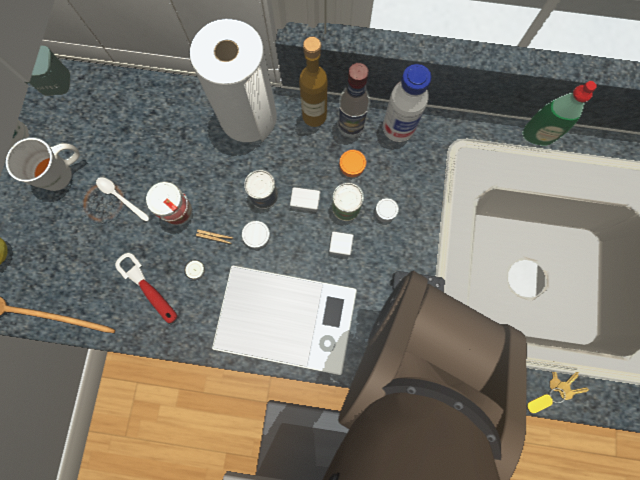

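The final view shows every tin upright at its place: oblong (305,198), round (387,209), square (342,243), flat (255,235). The cans and bystanders have not moved, and the measured gaps are within about 1 mm. I hand in.

```bash
python3 -c "
from plant import robot
print(robot.job_done())"
```

```text
the job is handed in; nothing more can be done
None
```

The job is handed in: I pressed the key on the empty scale and again with all four tins on it (about 13 N each, though the display showed nothing to confirm it), then stood each tin at its place, within about 1–2 mm by the cameras.

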